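# Press a tube setting into a brooch blank to the depth set on the press

## Task

Lay the round silver brooch blank, with its brass tube setting upward, in the round nest of the bench press's slide and push the slide fully home under the plunger. Then press the plunger's black cap down until its collar is firmly on the knurled stop ring, so that the setting goes in to the depth the ring is set for, and let the plunger rise again; leave the blank in its nest under the press. The ring's fine thread is delicate: push down on the cap with no more than 14 N. Leave the bottle, the tin and the wax disc where they stand.

Things in the scene. Friction and masses are not known exactly. Their poses are not given: they have to be found in the camera images.
- press: grey cast C-shaped bench press fixed on the bench, bed 185 x 92 mm. Origin on the bench below the plunger's axis; x points from the front, where the slide comes out, to the column (44 to 80 mm behind the axis), z up. The head's boss (radius 20 mm) lies 90 to 134 mm above the bench, an arm 40 mm wide joins it to the column; above it are only stop ring and cap (radius 22 mm)
- plunger: sprung plunger moving straight down. Origin: centre of its flat foot (17 mm across), 55 mm above the bench when up. The spring takes 2.4 N at first, 0.2 N more per mm. After 5.5 to 6.5 mm the foot meets the setting and the push grows by 3 N: not yet the stop. After 7.5 to 14 mm the collar under the cap lands on the stop ring and the push (7 to 8.5 N just before) rises steeply
- cap_top (a point): centre of the top of the plunger's round black cap: 43 mm across, flat top 30 mm across, 182 mm above the bench when up; springs back up when let go. Below it is the knurled steel stop ring, 38 mm across, set to a height that differs by 6.5 mm from day to day, fixed in use. Firmly on the ring is 12.5 N or more straight down on the cap (4 N on the ring); over 14 N is too much
- slide (a joint): how far the slide is pushed in, in m: 0 fully out, 0.090 fully home at its end stop (nest under the plunger). Starts at 0 to 0.015. Moves along the press's +x with 1.5 N of friction, stays where left. An aluminium plate 46 mm wide, top 32.5 mm above the bench; the steel guides beside it (73 mm over both) are lower, 24 mm above the bench
- nest_floor (a point): centre of the floor of the round nest sunk in the slide's top: nest 33 mm across with a small chamfer, 3 mm deep, floor 29.5 mm above the bench. Moves with the slide; slide home, it is below the plunger's axis
- tab_front (a point): centre of the front face of the slide's upright finger tab, pushed here toward the press's +x: tab 40 mm wide, 10 mm thick, rising from the slide's top (32.5 mm) to 61.5 mm above the bench; this point is 54.5 mm above the bench and 92 mm in front of the nest's centre
- blank: round silver brooch blank, thick ring-shaped disc 30 mm across and 11 mm thick, loose, lying flat on the bench to the right. Origin: centre of its underside, z up. 60 g or so. Grip it across its 30 mm rim
- setting_rim (a point): centre of the upper rim of the brass tube setting started in the blank's bore: 14 mm across, standing 8 to 9 mm above the blank's top face (19 to 20 mm above its underside). It slides down in the bore under about 3 N and stays where it is pushed
- flux_bottle: brown glass bottle with black cap, 48 mm across, 94 mm tall, standing to the left of the press; a bystander. Origin: centre of its underside
- bead_tin: round open tin 64 mm across, 18 mm high, with bits in it, on the right; a bystander. Origin: centre of its underside
- wax_disc: pale wax disc 32 mm across, 10 mm high, plain without a hole, on the right; a bystander. Origin: centre of its underside

How it is judged:
On the way, in this order (a step that is already met when the one before it is completed fails the run):
1. the blank lies flat in the nest of the slide, setting up, and is let go (horizontal distance between blank and nest_floor below 0.0025 m and z of blank in the frame of nest_floor below 0.001 m and angle between blank's own z axis and vertical below 0.06 rad and contact force between the fingers and blank below 0.1 N), for 0.2 s.
2. the slide is fully home with the blank in its nest (value of joint slide above 0.0885 m and horizontal distance between blank and nest_floor below 0.0025 m and z of blank in the frame of nest_floor below 0.001 m), for 0.2 s.
3. the plunger is held on its stop: the collar loads the stop ring with at least 4 N (contact force between plunger and stop_ring_c0 above 4 N and value of joint slide above 0.0885 m), for 0.2 s.
At the end, for the whole second after the job is handed in: The setting's rim lies within 0.7 mm of the depth that the stop ring meters (where the plunger's foot stands at its stop), the plunger is back up within 1.2 mm, the slide is home within 1.5 mm, and the blank lies flat and at rest in the nest (within 2.5 mm of its centre and 1 mm of its floor) (all of step 2 and z of stop_ring_c0 in the frame of setting_rim between 0.1028 and 0.1042 m and z of cap_top in the frame of press above 0.1806 m and angle between blank's own z axis and vertical below 0.06 rad and linear speed of blank below 0.01 m/s); the robot touches nothing.
It fails at once if the collar loads the stop ring with more than 9 N (well over 14 N on the cap) (contact force between plunger and stop_ring_c0 above 9 N).
It fails at once if the flux bottle is moved more than 20 mm (distance of flux_bottle from where it was at the start of the episode above 0.02 m).
It fails at once if the bead tin is moved more than 20 mm (distance of bead_tin from where it was at the start of the episode above 0.02 m).
It fails at once if the wax disc is moved more than 20 mm (distance of wax_disc from where it was at the start of the episode above 0.02 m).
It also fails if it takes over 69 s, if anything falls off the work surface, if the arm or the gripper's body presses on something with over 40 N, if the wrist force passes 120 N, or if a joint passes its speed limit or range.

## Robot

A 6-joint arm with a two-finger parallel gripper is mounted at the origin on a cart in front of the work surface, level with it; the furniture and walls round the work are solid. World frame = base frame: x ahead of the robot, y to its left, z up, the work surface at z = 0. Lengths are in m, angles in rad, forces in N, time in s.
With the tool pointing down it reaches from about 0.325 to 0.75 m from the base axis. Payload 7.6 kg.
Tool frame: the origin (TCP) lies midway between the tips of the shut fingers; the grasp point (between the pads) lies 19 mm behind it; z points along the fingers, y is the line along which they close (so a half turn about z gives the same grasp; the last joint's range is limited). The gripper opens to 85 mm and grips with 20 to 120 N. Pads are 22 mm wide; open, the fingers measure 114 mm over their backs; the gripper's body (76 mm by 85 mm) begins 54 mm behind the grasp point. The pads swing forward as they close: fully open they stand 13 mm farther back than shut.
Start: joints at [1.181, 0.052, 1.401, -0, 1.689, -0.07], TCP at [0.165, 0.498, 0.231] pointing down, gripper open.
Joint ranges: [-2.9, 2.9], [-0.91, 2.17], [0.12, 2.37], [-1.06, 4.2], [0.26, 2.73], [-2.93, 2.93]. Speed limits (rad/s): [2.57, 2.57, 3.01, 3.14, 3.14, 3.14].

## Interface

Orientations are given as a unit quaternion [x, y, z, w].
In Python, from workcell import r, eyes, spotter gives the robot as it stands. Calls block until the motion is done:
- r.reach(position, orientation): joint-space move of the TCP to a pose.
- r.movel(position, ori=None, rate=0.15, guard=None): straight line of the TCP; ori=None keeps the orientation; rate is the mean speed in m/s. With guard (N) it stops when the force on the tool has changed by that much, and returns True; else False.
- r.move_j(angles): joint-space move.
- r.grip(opening): finger opening in m; the grip force is fixed at half the most; returns when the fingers have stopped.
- r.dwell(seconds).
- r.inverse_kinematics(position, orientation): joint angles nearest the present ones, or None.
- eyes.snapshot(name): name is "scene" or "top"; returns a dict with "image" (384x512x3 uint8, red, green, blue), "fx", "fy", "cx", "cy" (pixels), "cam_to_world" (4x4, takes a point from camera to world coordinates). Camera axes: x right, y down, z forward; pixel columns grow to the right and rows downward; lengths in m; the calibration is good to about 2 mm. A picture is of the moment at which its call begins. There is no depth.
A pose or a line that the arm cannot do raises r.MotionError and nothing moves.
- r.close_job(): hands the job in; it is judged then, once.
Trained networks look in the newest picture that a camera, given by its name, has taken for a name from the list of things; names that differ only in an ending like _2 or _b are one class to them, and where a whole thing is asked for, a point or a joint stands for the part that bears it (a point fixed in the world has none). Each returns a list of dicts, best first, with "score" (0 to 1); they miss things now and then, are a little off and sometimes report something else, mostly with a low value. They report only what shows in the picture. A call takes as long as a camera call.
- spotter.search_frame(camera, query): "centre" ([x, y, z] in m, in the coordinates of the camera as it stood for that picture, good to about 4 mm: the middle of the surface that is visible of it).
Readings, each from a call of its own:
- r.get_time(): time.
- r.get_q(): joint angles.
- r.get_qvel(): joint speeds.
- r.get_joint_efforts(): joint torques, N m.
- r.get_tool_pos(): TCP position.
- r.get_tcp_rot(): TCP orientation.
- r.get_contact_force(): force on the tool from outside, world axes, zero at the start.
- r.get_ft_torque(): the same for the moment, N m.
- r.get_width(): finger opening in m.
- r.get_grip_force(): force on a finger pad.
Only numpy, scipy, OpenCV 4.12 (cv2) and the standard library are available. Lean on these libraries where they do the work, as an engineer would, in place of code of your own. Each camera call takes 0.05 s, during which the arm holds its last target. There are 200 camera calls.

## Working session

There is one attempt and no reset: what is moved stays moved. The work goes in short steps, each a Python script; the robot and the scene stay as the last script left them, time stands still between calls to the robot, and variables do not carry over. Pictures are saved under pics/ and viewed, at most 10 in all, crops included, and the job is handed in when it is done.

```bash
mkdir -p pics && ls
cat > h.py <<'E'
from workcell import r, eyes, spotter
import numpy as np, cv2
def snap(n,f=None):
    s=eyes.snapshot(n)
    if f: cv2.imwrite('pics/'+f,s['image'][:,:,::-1])
    return s
def find(s,cam,q,k=2):
    out=[]
    for d in spotter.search_frame(cam,q)[:k]:
        p=s['cam_to_world']@np.append(d['centre'],1); out.append((round(d['score'],2),p[:3].round(4)))
    return out
def ray(s,u,v,z):
    T=s['cam_to_world'];d=T[:3,:3]@np.array([(u-s['cx'])/s['fx'],(v-s['cy'])/s['fy'],1]);o=T[:3,3]
    return o+d*(z-o[2])/d[2]
def proj(s,p):
    c=np.linalg.inv(s['cam_to_world'])@np.append(p,1);return np.array([s['fx']*c[0]/c[2]+s['cx'],s['fy']*c[1]/c[2]+s['cy']])
E
python3 - <<'E'
from h import *
for c in ['scene','top']:
    s=snap(c,c+'0.png'); print(c,s['fx'],s['cam_to_world'].round(3).tolist())
    for q in ['press','plunger','cap_top','slide','nest_floor','tab_front','blank','setting_rim','flux_bottle','bead_tin','wax_disc']:
        f=find(s,c,q); print(q,f,[proj(s,x[1]).round() for x in f])
E
```

```text
pics
scene 487.84771241572315 [[0.502, -0.36, 0.787, -0.444], [-0.865, -0.184, 0.468, -0.563], [-0.023, -0.915, -0.403, 0.619], [0.0, 0.0, 0.0, 1.0]]
press [(0.92, array([0.4636, 0.1111, 0.0329])), (0.24, array([ 0.4354, -0.3333,  0.0051]))] [array([214., 225.]), array([378., 287.])]
plunger [(0.52, array([0.4743, 0.1137, 0.1707]))] [array([213., 174.])]
cap_top [(0.6, array([0.4758, 0.1172, 0.1723]))] [array([212., 173.])]
slide [(0.76, array([ 0.4743, -0.0074,  0.0313]))] [array([256., 234.])]
nest_floor [(0.8, array([ 0.4743, -0.0035,  0.0334]))] [array([254., 233.])]
tab_front [(0.59, array([ 0.4713, -0.008 ,  0.0329]))] [array([255., 234.])]
blank [(0.43, array([ 0.4837, -0.2461,  0.0126]))] [array([347., 263.])]
setting_rim [(0.33, array([ 0.4697, -0.0051,  0.03  ]))] [array([254., 235.])]
flux_bottle [(0.72, array([0.4829, 0.3339, 0.0434]))] [array([153., 202.])]
bead_tin [(0.58, array([ 0.521 , -0.3461,  0.0062]))] [array([395., 269.])]
wax_disc [(0.68, array([0.4659, 0.1135, 0.0286])), (0.64, array([ 0.4365, -0.3329,  0.0072]))] [array([214., 226.]), array([378., 286.])]
top 458.819553299701 [[-0.027, -0.99, 0.142, 0.31], [-1.0, 0.026, -0.005, 0.005], [0.002, -0.142, -0.99, 1.445], [0.0, 0.0, 0.0, 1.0]]
press [] []
plunger [(0.69, array([0.481 , 0.1182, 0.1799]))] [array([219., 191.])]
cap_top [(0.54, array([0.4824, 0.1178, 0.1803])), (0.54, array([0.4879, 0.0085, 0.0297]))] [array([219., 191.]), array([258., 194.])]
slide [(0.71, array([0.4866, 0.0089, 0.0355]))] [array([258., 195.])]
nest_floor [(0.95, array([0.4827, 0.0104, 0.0306])), (0.22, array([0.4806, 0.12  , 0.179 ]))] [array([258., 196.]), array([218., 191.])]
tab_front [(0.98, array([0.4874, 0.0079, 0.0339]))] [array([258., 194.])]
blank [] []
setting_rim [] []
flux_bottle [(0.58, array([0.4923, 0.3315, 0.0641]))] [array([152., 194.])]
bead_tin [(0.72, array([ 0.5363, -0.3336,  0.0083]))] [array([366., 177.])]
wax_disc [] []
```

Run:
```python
import cv2
a=cv2.imread('pics/top0.png')[140:250,130:400]; cv2.imwrite('pics/topc.png',cv2.resize(a,None,fx=2.9,fy=2.9,interpolation=2))
a=cv2.imread('pics/scene0.png')[140:320,130:430]; cv2.imwrite('pics/scenec.png',cv2.resize(a,None,fx=2.6,fy=2.6,interpolation=2))
```

```text
(no output)
```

View pics/topc.png

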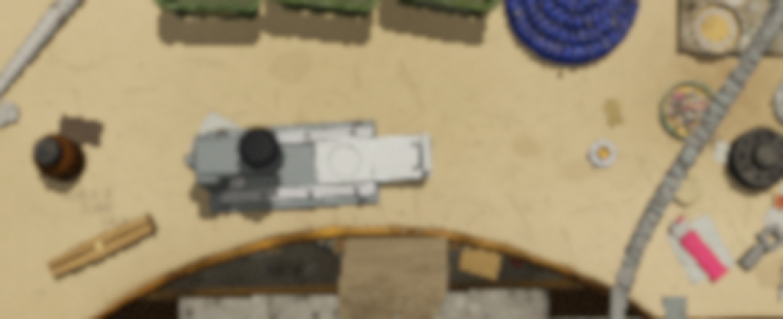

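View pics/scenec.png

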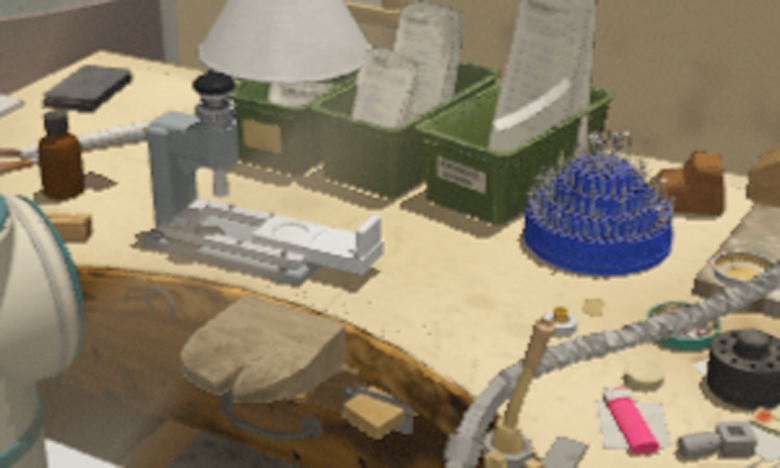

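The top view shows the blank at about px (337.6,193), the nest at (249,195), the cap at (220,191) and the tab end at (277,194). The press x axis therefore points roughly along world +y. The hose runs to the right of the blank. Next I'll refine these to sub-pixel.

Run:
```python
from h import *
s=snap('top'); im=s['image'].astype(np.float32)
def show(a,b,k): return cv2.resize(s['image'][a[0]:a[1],b[0]:b[1],::-1],None,fx=k,fy=k,interpolation=cv2.INTER_CUBIC)
A=show((172,222),(190,290),8)
B=show((180,206),(325,351),8)
C=np.zeros((620,800,3),np.uint8);C[:400]=A;C[405:405+208,:208]=B
sc=snap('scene'); D=cv2.resize(sc['image'][250:276,330:390,::-1],None,fx=8,fy=8,interpolation=2); C[405:613,220:700]=D
cv2.imwrite('pics/z.png',C[:600])
# blank: bright low-saturation pixels
hsv=cv2.cvtColor(s['image'],cv2.COLOR_RGB2HSV)
reg=s['image'][184:202,328:348].astype(float)
w=np.abs(reg-np.median(im[180:206,325:351].reshape(-1,3),0)).sum(2); w[w<50]=0
v,u=np.mgrid[184:202,328:348]; print('blank c',(w*u).sum()/w.sum(),(w*v).sum()/w.sum(),ray(s,(w*u).sum()/w.sum(),(w*v).sum()/w.sum(),.011))
# cap: dark
g=im.max(2)[180:203,208:232]; m=np.clip(90-g,0,50); v,u=np.mgrid[180:203,208:232]
c=((m*u).sum()/m.sum(),(m*v).sum()/m.sum()); print('cap',c,(m>25).sum(),ray(s,*c,.18))
# slide white
wh=((hsv[...,1]<30)&(hsv[...,2]>190)).astype(np.uint8)[172:222,225:290]
n,l,st,ce=cv2.connectedComponentsWithStats(wh); k=1+st[1:,4].argmax(); p=np.argwhere(l==k)[:,::-1].astype(np.float32)+[225,172]
R=cv2.minAreaRect(p.astype(np.float32)); print('slide',R,st[k]); print([ray(s,*q,.0325)[:2].round(4) for q in cv2.boxPoints(R)])
print('nest(249,195)',ray(s,249,195.2,.03), 'px/m',proj(s,[.48,0,.03]),proj(s,[.48,.1,.03]))
```

```text
blank c 335.61242780322647 193.95518820952 [ 0.4851224  -0.23529796  0.011     ]
cap (np.float64(218.9374086976065), np.float64(193.1683335206203)) 184 [0.4752202  0.11717093 0.18      ]
slide ((256.0, 193.5), (17.0, 34.0), 90.0) [ 14  13  35  18 501]
[array([0.5185, 0.0675]), array([ 0.5157, -0.0383]), array([ 0.4625, -0.0367]), array([0.4653, 0.0685])]
nest(249,195) [0.48601775 0.03717591 0.03      ] px/m [261.01193445 196.80853637] [228.81172038 197.65430146]
```

View pics/z.png

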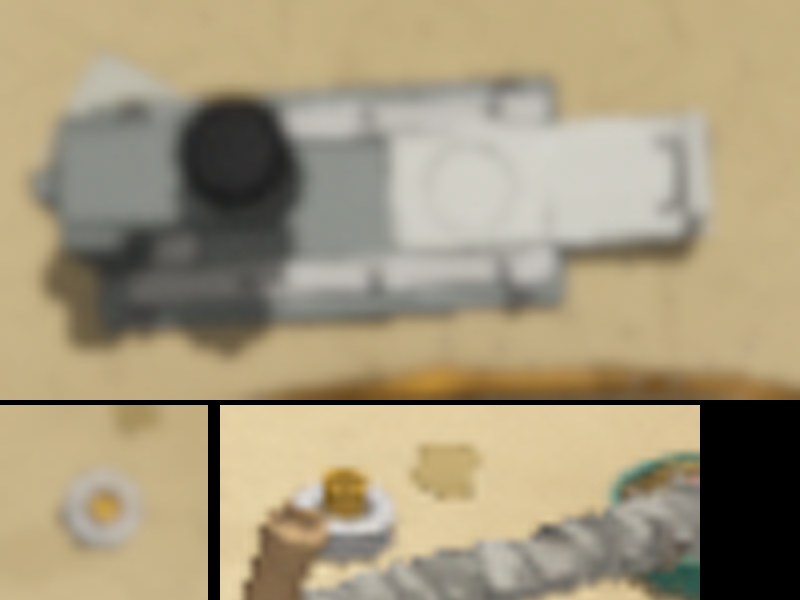

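Run:
```python
from h import *
s=snap('top'); c=lambda x,y,z:ray(s,190+x/8-.44,172+y/8-.44,z)[:2]
n=c(472,188,.0325);a=c(237,152,.182);b=ray(s,337.44,192.44,.011)[:2];print('nest',n,'axis',a,'blank',b,'d',np.linalg.norm(a-n))
def ang(p,q): d=p-q; return np.arctan2(d[1],d[0])
print('yaw', ang(a,n),ang(c(110,325,.02),c(560,300,.02)),ang(c(270,95,.024),c(550,78,.024)),ang(c(395,128,.0325),c(690,112,.0325)),ang(c(395,255,.0325),c(690,240,.0325)))
print('tab top ends',c(708,115,.0615),c(705,215,.0615),'tin', ray(s,366,177,.01))
S=snap('scene'); print('hose',[proj(S,[*ray(s,130+620/2.9,140+300/2.9,z)[:2],z]).round() for z in (0,.1,.2)],[proj(S,[*ray(s,130+650/2.9,140+210/2.9,z)[:2],z]).round() for z in (0,.05,.1,.2)],'want line scene x=', [(130+x/2.6,140+y/2.6) for x,y in((470,450),(490,395),(560,370),(650,325),(760,275))])
print('blank in scene',ray(S,330+(350-220)/8-.44,250+(515-405)/8-.44,.011), 'nest',ray(S,130+287/2.6,140+233/2.6,.0325),'cap',ray(S,130+214/2.6,140+82/2.6,.182))
print(r.get_q().round(3) if hasattr(r.get_q(),'round') else r.get_q(),r.get_tcp_rot(),r.get_time())
```

```text
nest [0.48617965 0.03847364] axis [0.48224248 0.11620821] blank [ 0.48977979 -0.24129747] d 0.07783421549985833
yaw 1.6214019633902301 1.5999817211430545 1.6057731474728658 1.5991321500653704 1.5954026433105
tab top ends [ 0.5081865  -0.05269583] [ 0.46990106 -0.05034155] tin [ 0.53682298 -0.33448099  0.01      ]
hose [array([324., 305.]), array([317., 261.]), array([310., 214.])] [array([358., 286.]), array([354., 266.]), array([350., 245.]), array([342., 201.])] want line scene x= [(310.7692307692308, 313.0769230769231), (318.46153846153845, 291.9230769230769), (345.38461538461536, 282.30769230769226), (380.0, 265.0), (422.3076923076923, 245.76923076923077)]
blank in scene [ 0.48260798 -0.2426399   0.011     ] nest [0.47520487 0.03828603 0.0325    ] cap [0.46598469 0.1076596  0.182     ]
[ 1.181  0.052  1.401 -0.     1.689 -0.07 ] [1.59205666e-01 9.87245437e-01 4.13092961e-05 2.72174538e-05] 1.4
```

The hose lies on the bench, and the tab position I get directly agrees with the one derived from the nest. Next I'll probe the tab by touch to locate the slide accurately.

```bash
cat >> h.py <<'E'
YAW=1.601
def Q(a): return [np.cos(a/2),np.sin(a/2),0,0]
U=np.array([np.cos(YAW),np.sin(YAW),0]); V=np.array([np.sin(YAW),-np.cos(YAW),0])  # press x ; across (~world +x)
def tcp(): return np.array(r.get_tool_pos())
E
python3 - <<'E'
from h import *
t=np.array([.4888,-.048,0])
r.reach(list(t+[0,0,.12]),Q(YAW))
print(r.get_time(),r.get_q(),r.get_width())
if r.movel(list(t+[0,0,.032]),rate=.1,guard=4): print('hit',tcp(),r.get_contact_force()); raise SystemExit
print(tcp(),r.get_contact_force())
p=tcp(); res=[]
for sg in (1,-1):
    h=r.movel(list(p+sg*V*.03),rate=.03,guard=2.5); e=tcp(); res.append(e); print(sg,h,(e-p)@V,r.get_contact_force())
    r.movel(list(p),rate=.15)
c=(res[0]+res[1])/2; print('across',c,r.get_time())
E
```

```text
3.7 [-1.71792629e-01  2.21264868e-02  1.65576954e+00  1.53653215e-04
  1.46336415e+00 -2.03295913e-01] 0.08559158000077008
[ 0.48934029 -0.04806738  0.03272071] [-0.79856104  0.29883322  0.027906  ]
1 True 0.022001846960626566 [ 0.95001336  0.64032024 -0.01522749]
-1 True -0.02328689634786953 [2.72932707 0.75305683 0.35345621]
across [ 0.48869677 -0.04804398  0.0322851 ] 6.8417
```

Run:
```python
from h import *
t=np.array([.4887,-.048,0])
r.movel(list(t+[0,0,.09]),rate=.2)
r.reach(list(t+[0,0,.09]),Q(YAW-np.pi/2)); print(r.get_q())
print(r.movel(list(t+[0,0,.042]),rate=.1,guard=4))
r.grip(0.0); p=tcp(); print('tab',p,r.get_width(),r.get_contact_force(),r.get_time())
r.grip(0.085); print(tcp(),r.get_contact_force())
r.movel(list(tcp()+[0,0,.08]),rate=.25)
# blank
b=np.array([.4898,-.2413,0])
r.reach(list(b+[0,0,.09]),Q(YAW-np.pi/2)); print(r.get_time())
s=snap('top','a.png')
```

```text
[-1.73112614e-01  5.31492386e-02  1.68845974e+00 -1.24976958e-05
  1.40111785e+00  1.36651957e+00]
False
tab [ 0.48874665 -0.04793043  0.0422555 ] 0.008484635013611148 [-1.76196503  0.59326434  3.84441184] 9.9917
[ 0.48873065 -0.04800765  0.04202821] [-0.02537813 -0.30649803 -0.47547614]
11.9833
```

Run:
```python
from h import *
b=np.array([.4898,-.2413,0])
print(r.movel(list(b+[0,0,.003]),rate=.12,guard=4),tcp())
r.grip(0.0); print(r.get_width(),tcp(),r.get_grip_force(),r.get_contact_force())
r.grip(0.085)
r.reach(list(b+[0,0,.004]),Q(YAW)); r.movel(list(b+[0,0,.003]),rate=.05)
r.grip(0.0); p=tcp(); print(r.get_width(),p,r.get_contact_force(),r.get_time())
r.movel(list(b+[0,0,.11]),rate=.2); r.dwell(.1)
print(r.get_width(),r.get_contact_force(),r.get_q(),r.get_time())
s=snap('scene')
cv2.imwrite('pics/g.png',cv2.resize(s['image'][170:290,270:430,::-1],None,fx=5,fy=5,interpolation=2))
```

```text
False [ 0.49044973 -0.24149608  0.00396823]
0.02447486070253427 [ 0.49014383 -0.24155118  0.00357812] 59.271463584154844 [-0.52785771  1.11297129  4.19185607]
0.02448265141177004 [ 0.49006818 -0.24145318  0.00338821] [-0.48319943  0.40156784  1.38422595] 16.3417
0.023916116891684595 [-0.00357411  0.27596455 -0.79895006] [-5.25388968e-01  1.85122531e-01  1.50645526e+00  1.15852107e-05
  1.45398130e+00 -5.55584463e-01] 17.125
```

View pics/g.png

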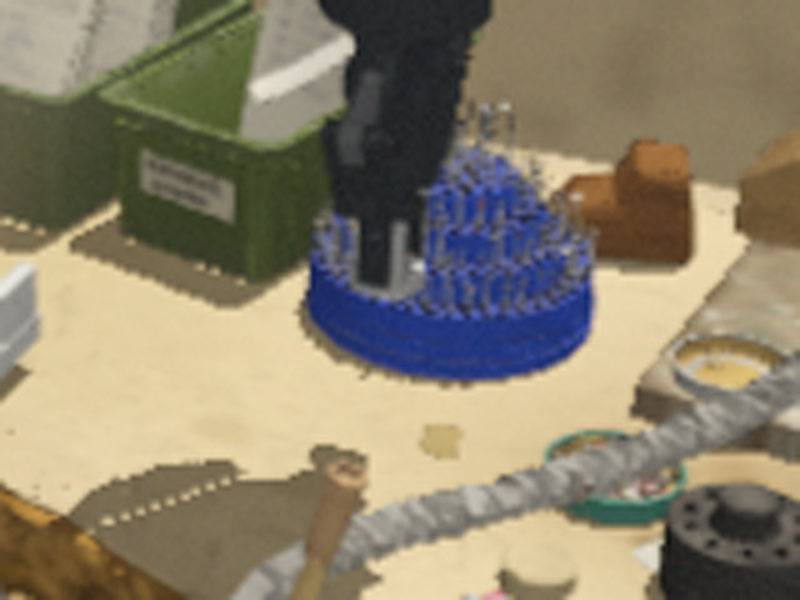

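The blank is held at the fingertips: the measured weight is about 0.8 N. I'll place it now.

Run:
```python
from h import *
n=np.array([.4861,.0390,0])
r.reach(list(n+[0,0,.11]),Q(YAW)); 
r.movel(list(n+[0,0,.045]),rate=.15); r.dwell(.15); f=tcp(); print(f,r.get_contact_force())
d=n-f; d[2]=0
h=r.movel(list(n+d*.8+[0,0,.0335]),rate=.03,guard=4); r.dwell(.1);print(h,tcp(),r.get_contact_force(),r.get_width(),r.get_time())
s=snap('scene')
cv2.imwrite('pics/p.png',cv2.resize(s['image'][180:270,180:300,::-1],None,fx=6,fy=6,interpolation=2))
```

```text
[0.48709124 0.03882939 0.04644531] [ 0.59182763 -0.18974048 -1.07384185]
True [0.4849406  0.03918349 0.03281295] [-0.70702831 -0.07788119  4.2804544 ] 0.024411375421282758 19.5333
```

View pics/p.png

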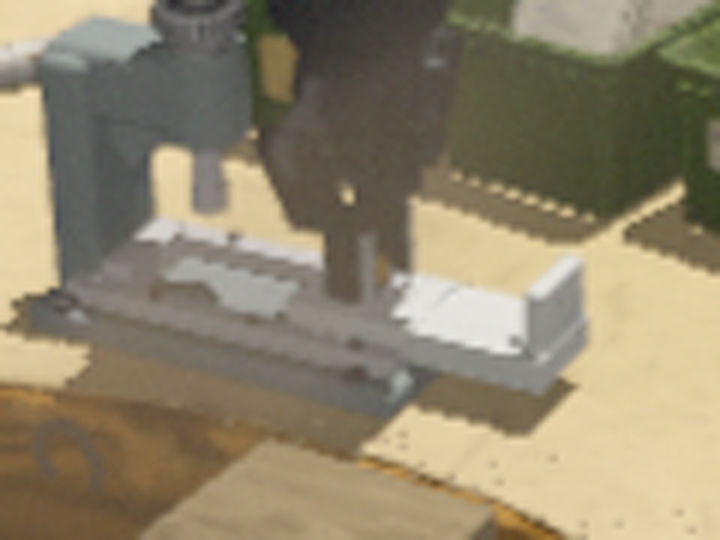

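The contact height of 0.0328 matches the nest floor (0.0329 expected), so the blank appears seated. I'll release it and check.

Run:
```python
from h import *
r.grip(0.085); p=tcp()
r.movel(list(p+[0,0,.05]),rate=.2)
r.movel(list(p+[0,0,.05]-U*.13+[0,0,.03]),rate=.25); print(r.get_time())
s=snap('top'); a=cv2.resize(s['image'][172:222,215:290,::-1],None,fx=8,fy=8,interpolation=2)
S=snap('scene'); b=cv2.resize(S['image'][205:255,205:280,::-1],None,fx=8,fy=8,interpolation=2)
c=np.vstack([a[:300],b[:300]]); cv2.imwrite('pics/q.png',c)
print(find(S,'scene','blank'),find(S,'scene','setting_rim'))
```

```text
21.2833
[(0.66, array([ 0.475 , -0.0184,  0.0339]))] []
```

View pics/q.png

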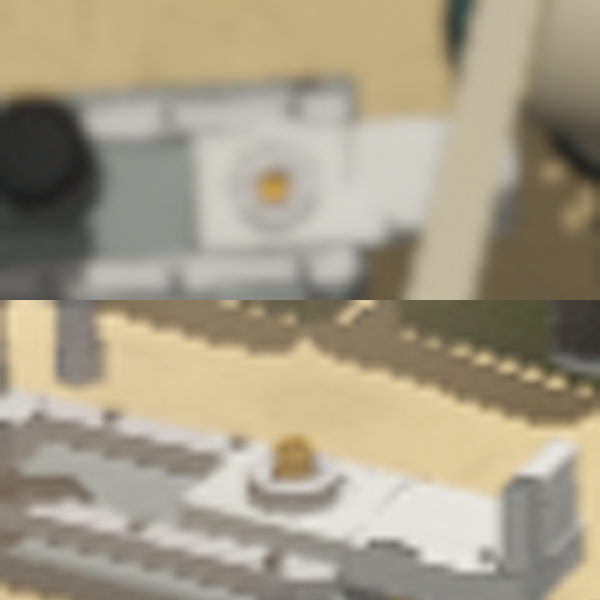

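The blank sits level and concentric in the nest: top crop (275,185). Now I'll push the slide home.

Run:
```python
from h import *
t=np.array([.4887,-.048,0])   # tab centre
r.grip(0.0)
p0=t-U*.04+[0,0,.047]
r.movel(list(p0+[0,0,.05]),rate=.2); print(r.movel(list(p0),rate=.12,guard=5),tcp(),r.get_contact_force())
h=r.movel(list(p0+U*.095),rate=.05,guard=7); e=tcp(); print(h,e,(e-t)@U,r.get_contact_force())
if not h: h=r.movel(list(p0+U*.125),rate=.03,guard=7); e=tcp(); print(h,e,(e-t)@U,r.get_contact_force())
r.dwell(.3); e=tcp(); print(e,(e-t)@U,r.get_contact_force(),r.get_time())
```

```text
False [ 0.49028336 -0.088133    0.04768401] [ 0.74257462 -0.92878889  0.97357334]
False [0.48718137 0.0070154  0.04702672] 0.05503616572097224 [ 0.39007119  0.05295706 -0.13932566]
True [0.48672942 0.01673281 0.04687179] 0.06476279370664867 [ 0.48385923 -3.07602637  1.84202663]
[0.48615605 0.0166696  0.04618462] 0.06471693282518003 [-0.02976278 -0.00394176  0.34854977] 25.9333
```

Run:
```python
from h import *
t=np.array([.4887,-.048,0]); e=tcp()
h=r.movel(list(e+U*.02),rate=.02,guard=7); print(h,(tcp()-t)@U,r.get_contact_force())
r.dwell(.3); print((tcp()-t)@U,r.get_contact_force(),r.get_time())
p=tcp(); r.movel(list(p-U*.03),rate=.15); r.movel(list(p-U*.03+[0,0,.2]),rate=.25)
r.dwell(.1)
s=snap('top'); a=cv2.resize(s['image'][172:222,200:275,::-1],None,fx=8,fy=8,interpolation=2)
S=snap('scene'); b=cv2.resize(S['image'][195:255,185:260,::-1],None,fx=8,fy=8,interpolation=2)
cv2.imwrite('pics/u.png',np.vstack([a[:220],b[:380]]))
```

```text
True 0.06473172105356581 [-0.36943177 -1.11339578  1.0500501 ]
0.06475009565952902 [-0.05925589 -0.68927343  1.4840324 ] 26.5417
```

View pics/u.png

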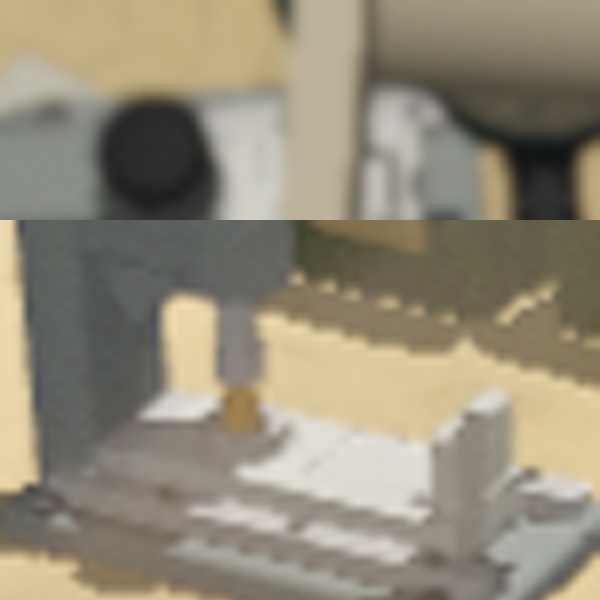

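The slide is home, because it stopped at the same place twice, and the setting stands under the plunger. Now I'll press the cap in small force-watched steps.

Run:
```python
from h import *
c=np.array([.4835,.1165,0])
def F(n=6):
    v=[]
    for _ in range(n): v.append(r.get_contact_force()[2]); r.dwell(.01)
    return np.mean(v),np.std(v)
r.movel(list(tcp()*[1,1,0]+[0,0,.25]),rate=.25)
r.reach(list(c+[0,0,.205]),Q(YAW)); r.movel(list(c+[0,0,.19]),rate=.1); r.dwell(.4)
b=F(12); print('base',b,tcp(),r.get_time())
z=.1775; print(r.movel(list(c+[0,0,z]),rate=.03,guard=8)); r.dwell(.1); print(z,F()[0]-b[0],tcp()[2])
log=[]; t0=r.get_time()
while z>.1665:
    z-=.0006 if z>.1755 else .0003
    r.movel(list(c+[0,0,z]),rate=.02); f=F(4)[0]-b[0]; log.append((round(z,4),round(float(tcp()[2]),4),round(float(f),1)))
    if f>9.3: break
print(log,tcp(),r.get_time())
```

```text
base (np.float64(-0.09754682977717606), np.float64(0.519531803328472)) [0.48353311 0.11651647 0.19011706] 29.7
False
0.1775 3.0276013837612994 0.17785137283432592
[(0.1769, 0.177, 3.5), (0.1763, 0.1764, 3.1), (0.1757, 0.1758, 4.6), (0.1751, 0.1754, 5.5), (0.1748, 0.1752, 6.1), (0.1745, 0.175, 6.0), (0.1742, 0.1747, 6.1), (0.1739, 0.1744, 7.0), (0.1736, 0.1741, 6.6), (0.1733, 0.1739, 6.8), (0.173, 0.1736, 6.7), (0.1727, 0.1733, 6.7), (0.1724, 0.173, 7.0), (0.1721, 0.1727, 6.8), (0.1718, 0.1724, 6.8), (0.1715, 0.1721, 7.0), (0.1712, 0.1718, 7.2), (0.1709, 0.1715, 7.3), (0.1706, 0.1713, 6.8), (0.1703, 0.1709, 7.4), (0.17, 0.1707, 7.2), (0.1697, 0.1704, 7.6), (0.1694, 0.1702, 8.1), (0.1691, 0.1702, 9.7)] [0.48368075 0.11655487 0.17016624] 37.2167
```

Run:
```python
from h import *
c=np.array([.4835,.1165,0]); z=.1691; b=-.0975
def F(n=20):
    v=[]
    for _ in range(n): v.append(r.get_contact_force()[2]); r.dwell(.01)
    return np.mean(v)-b
f=F(); print(f)
for _ in range(10):
    if f>=13.0: break
    z-=.0001 if f<12.3 else .00005
    r.movel(list(c+[0,0,z]),rate=.01); f=F(); print(round(z,5),tcp()[2].round(5),round(f,2))
r.dwell(.4); print(F(),r.get_time())
```

```text
9.53066491639582
0.169 0.17017 10.03
0.1689 0.17017 10.37
0.1688 0.17014 10.75
0.1687 0.17015 11.23
0.1686 0.17016 11.73
0.1685 0.17013 12.57
0.16845 0.17014 12.56
0.1684 0.17015 12.94
0.16835 0.17015 13.15
13.404393410035148 41.7
```

Run:
```python
from h import *
c=np.array([.4835,.1165,0])
r.movel(list(c+[0,0,.19]),rate=.03); r.movel(list(c+[0,0,.25]),rate=.2); r.movel(list(c+[0,0,.25]-U*.22),rate=.25); r.dwell(.2)
S=snap('scene'); cv2.imwrite('pics/v.png',cv2.resize(S['image'][160:260,180:270,::-1],None,fx=6,fy=6,interpolation=2)); print(r.get_time(),r.get_contact_force())
```

```text
44.3083 [ 0.79767154 -0.2849648  -0.10038143]
```

View pics/v.png

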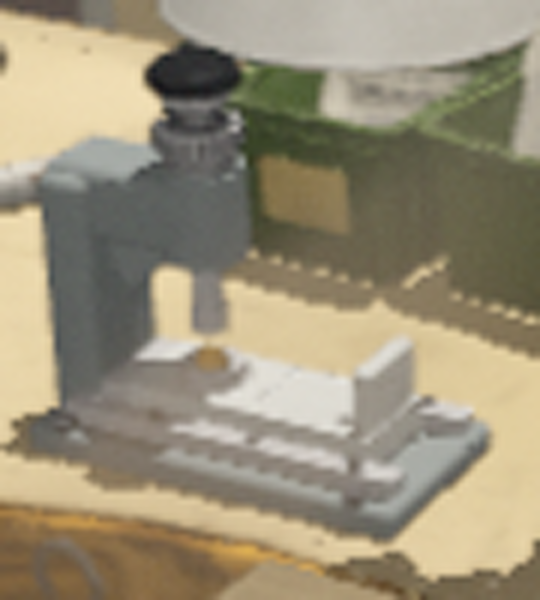

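The setting is pressed in (crop (210,355)), the plunger is back up, and the slide is home.

```bash
python3 -c "
from h import *
print(r.close_job())"
```

```text
the job is handed in; nothing more can be done
None
```

The job is handed in at about 44 s, with no verdict returned: the blank is in its nest with the slide home, the cap was held on the stop ring at about 13.3 N, and the plunger is back up.

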